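# Get the bottom grille box out of the stack and into the weld jig

### The job

The large grille box at the bottom of the stack is next to be welded: lift the two on top of it off one at a time and stand them side by side on the rubber mat, then seat the large one flat between the corner locators of the weld jig. Then rebuild the stack in the middle of its plywood board, the medium box below and the small one squarely on top of it, lined up with the board. Set the boxes down rather than drop them, do not tip any over, and leave the hammer, try square and spray can where they are.

Things in the scene. Friction and masses are not known exactly. Their poses are not given: they have to be found in the camera images.
- small_grille_mid (a point): Smallest of three loose aluminium grille boxes: neck 90 (x axis) x 52 mm (y), open at the top, walls 4 mm, on a flat flange 122 x 84 x 4 mm that is its underside, with blades across the face. 48 mm high over all. At the start on top of the stack, standing on the medium one. About 0.2 kg. The point is its centre, 24 mm above the underside; z up. Grip across the neck's 52 mm, above the flange.
- medium_grille_mid (a point): Medium of three loose aluminium grille boxes: neck 115 (x axis) x 52 mm (y), open at the top, walls 4 mm, on a flat flange 147 x 84 x 4 mm that is its underside, with blades across the face. 48 mm high over all. At the start in the middle of the stack, standing on the large one's neck. About 0.3 kg. The point is its centre, 24 mm above the underside; z up. Grip across the neck's 52 mm, above the flange.
- large_grille_mid (a point): Largest of three loose aluminium grille boxes: neck 140 (x axis) x 52 mm (y), open at the top, walls 4 mm, on a flat flange 172 x 84 x 4 mm that is its underside, with blades across the face. 48 mm high over all. At the start at the bottom of the stack, on the plywood board. About 0.4 kg. The point is its centre, 24 mm above the underside; z up. Grip across the neck's 52 mm, above the flange.
- board_top (a point): Plywood stacking board fixed on the bench, 200 (its x axis) x 110 x 15 mm, on which the stack stands. The point is the centre of its upper face.
- mat_top (a point): Black rubber mat fixed on the bench, 200 (its x axis) x 230 (y) x 4 mm, empty at the start: the place to set boxes aside. The point is the centre of its upper face. Two boxes fit side by side, 110 mm apart along its y axis with their long sides along its x axis.
- jig_seat (a point): Weld jig fixed on the bench: a dark steel plate 220 (its x axis) x 130 x 12 mm with four bright L-shaped corner locators, empty at the start. These are 17 mm high, flared at the top, leave the middle 120 mm of the long sides open and hold the large box's flange with 4 mm play each side, long side along x, either way round. The point is the centre of the plate's upper face, on which the box seats.
- hammer: Loose hammer, 270 mm long, lying on the bench beyond the work; a bystander.
- square: Loose try square lying flat on the bench, wooden stock 90 mm, steel blade about 150 mm; a bystander.
- spray_can: Loose spray can, 52 mm across and 150 mm high, standing on the bench; a bystander.
There are look-alikes about, which are no part of the job. Leave any green or yellow look-alike of the part that bears medium_grille_mid alone. Leave any pink look-alike of the part that bears small_grille_mid alone.

How it is judged:
On the way, in this order (a step that is already met when the one before it is completed fails the run):
1. the small box stands released on the rubber mat, the other two still in the stack (linear speed of small_grille below 0.02 m/s and angle between small_grille_mid's own z axis and vertical below 0.09 rad and contact force between small_grille and the fingers below 0.2 N and x of small_grille_mid in the frame of mat_top between -0.09 and 0.09 m and y of small_grille_mid in the frame of mat_top between -0.1 and 0.1 m and z of small_grille_mid in the frame of mat_top between 0.018 and 0.03 m and distance of each of medium_grille_mid, large_grille_mid from where it was at the start of the episode below 0.03 m), for 0.2 s.
2. the small and the medium box stand released side by side on the rubber mat, the large one still on the board (linear speed of each of small_grille, medium_grille below 0.02 m/s and angle between each of small_grille_mid, medium_grille_mid's own z axis and vertical below 0.09 rad and contact force between each of small_grille, medium_grille and the fingers below 0.2 N and x of small_grille_mid in the frame of mat_top between -0.09 and 0.09 m and y of small_grille_mid in the frame of mat_top between -0.1 and 0.1 m and z of small_grille_mid in the frame of mat_top between 0.018 and 0.03 m and x of medium_grille_mid in the frame of mat_top between -0.09 and 0.09 m and y of medium_grille_mid in the frame of mat_top between -0.1 and 0.1 m and z of medium_grille_mid in the frame of mat_top between 0.018 and 0.03 m and distance of large_grille_mid from where it was at the start of the episode below 0.03 m), for 0.2 s.
3. the large box sits released in the weld jig, the other two still on the mat (linear speed of each of large_grille, small_grille, medium_grille below 0.02 m/s and angle between each of large_grille_mid, small_grille_mid, medium_grille_mid's own z axis and vertical below 0.09 rad and contact force between each of large_grille, small_grille, medium_grille and the fingers below 0.2 N and horizontal distance between large_grille_mid and jig_seat below 0.009 m and z of large_grille_mid in the frame of jig_seat between 0.02 and 0.028 m and angle between the x axis of large_grille_mid and the x axis of jig_seat, either way round below 0.12 rad and x of small_grille_mid in the frame of mat_top between -0.09 and 0.09 m and y of small_grille_mid in the frame of mat_top between -0.1 and 0.1 m and z of small_grille_mid in the frame of mat_top between 0.018 and 0.03 m and x of medium_grille_mid in the frame of mat_top between -0.09 and 0.09 m and y of medium_grille_mid in the frame of mat_top between -0.1 and 0.1 m and z of medium_grille_mid in the frame of mat_top between 0.018 and 0.03 m), for 0.2 s.
4. the medium box stands released on the board again, the small one still on the mat (linear speed of each of medium_grille, small_grille below 0.02 m/s and angle between each of medium_grille_mid, small_grille_mid's own z axis and vertical below 0.09 rad and contact force between each of medium_grille, small_grille and the fingers below 0.2 N and horizontal distance between medium_grille_mid and board_top below 0.015 m and z of medium_grille_mid in the frame of board_top between 0.02 and 0.028 m and angle between the x axis of medium_grille_mid and the x axis of board_top, either way round below 0.18 rad and x of small_grille_mid in the frame of mat_top between -0.09 and 0.09 m and y of small_grille_mid in the frame of mat_top between -0.1 and 0.1 m and z of small_grille_mid in the frame of mat_top between 0.018 and 0.03 m), for 0.2 s.
At the end, for the whole second after the job is handed in: Large box seated flat in the jig (centre within 9 mm, 0.12 rad); medium box on the board (centre within 15 mm, 0.18 rad of the board's sides); small box on the medium one (centres within 12 mm, 0.18 rad); all upright, at rest and released (linear speed of each of large_grille, medium_grille, small_grille below 0.02 m/s and angle between each of large_grille_mid, medium_grille_mid, small_grille_mid's own z axis and vertical below 0.09 rad and contact force between each of large_grille, medium_grille, small_grille and the fingers below 0.2 N and horizontal distance between large_grille_mid and jig_seat below 0.009 m and z of large_grille_mid in the frame of jig_seat between 0.02 and 0.028 m and angle between the x axis of large_grille_mid and the x axis of jig_seat, either way round below 0.12 rad and horizontal distance between medium_grille_mid and board_top below 0.015 m and z of medium_grille_mid in the frame of board_top between 0.02 and 0.028 m and angle between the x axis of medium_grille_mid and the x axis of board_top, either way round below 0.18 rad and horizontal distance between small_grille_mid and medium_grille_mid below 0.012 m and z of small_grille_mid in the frame of medium_grille_mid between 0.044 and 0.052 m and angle between the x axis of small_grille_mid and the x axis of medium_grille_mid, either way round below 0.18 rad); the robot touches nothing.
It fails at once if a grille box is tipped (more than 0.5 rad from upright) (angle between any of small_grille_mid, medium_grille_mid, large_grille_mid's own z axis and vertical above 0.5 rad).
It fails at once if a grille box is dropped or thrown (faster than 0.7 m/s with the fingers off it: a fall of more than about 25 mm) ((linear speed of small_grille above 0.7 m/s and contact force between small_grille and the fingers below 0.1 N) or (linear speed of medium_grille above 0.7 m/s and contact force between medium_grille and the fingers below 0.1 N) or (linear speed of large_grille above 0.7 m/s and contact force between large_grille and the fingers below 0.1 N)).
It fails at once if the hammer, try square or spray can is moved more than 25 mm (distance of any of hammer, square, spray_can from where it was at the start of the episode above 0.025 m).
It also fails if it takes over 128 s, if anything falls off the work surface, if the arm or the gripper's body presses on something with over 40 N, if the wrist force passes 120 N, or if a joint passes its speed limit or range.

### The arm

A 6-joint arm with a two-finger parallel gripper is mounted at the origin on the work surface. World frame = base frame: x ahead of the robot, y to its left, z up, the work surface at z = 0. Lengths are in m, angles in rad, forces in N, time in s.
With the tool pointing down it reaches from about 0.35 to 0.85 m from the base axis. Payload 8.1 kg.
Tool frame: the origin (TCP) lies between the finger pads; the fingertips stand 11 mm ahead of it and the grasp point (between the pads) lies 8 mm behind it (robot.tips_ahead is the distance from the TCP to the fingertips, in m); z points along the fingers, y is the line along which they close (so a half turn about z gives the same grasp; the last joint's range is limited). The gripper opens to 93 mm and grips with 3 to 60 N. Pads are 15 mm wide; open, the fingers measure 128 mm over their backs; the gripper's body (75 mm by 188 mm) begins 65 mm behind the grasp point.
Start: joints at [-1.363, 0.13, 1.488, -0, 1.523, -0.085], TCP at [0.173, -0.574, 0.23] pointing down, gripper open.
Joint ranges: [-2.96, 2.96], [-0.89, 2.26], [0.02, 2.5], [-1.34, 4.48], [0, 2.73], [-2.66, 2.66]. Speed limits (rad/s): [2.39, 2.39, 2.79, 3.14, 3.14, 3.14].

### API

Orientations are given as a rotation vector (axis times angle).
In Python, from plant import robot gives the robot as it stands. The module is installed in compiled form; this text tells all that it offers.
- The arm moves only by the tool move_arm, never from a script. Its argument "deltas" is one flat list of numbers, 7 for each row, row after row: the shift along the tool's x, y, z in m, then the turn, a rotation vector about the tool's x, y, z in rad, then the opening, from 0 (shut) to 1 (fully open). A call has 1 to 12 rows; each row is the pose to reach, as a shift and turn from the pose commanded when the call began, along the tool's axes at that moment; what a row does not reach only later rows make up. A row lasts 1/8 s, in which the tool goes at most 62.5 mm and 10.7 degrees, less where a joint would pass 70% of its speed; a pose out of reach is approached as far as the arm can. A call with a gripper value outside its range is refused whole. The fingers move at their own pace and stop on an object; "squeeze" is the grip in N (left out, the last holds). Time passes only in rows, so rows that repeat a pose let the fingers close. It gives the time, the measured TCP pose, the force, the opening and the grip force at its end, in the units of the state.
- robot.read_state(): the state, without advancing time (a new reading comes with each control period).
- robot.read_camera(name): name is "side" or "top"; returns (picture, depth): 480x640x3 uint8, red, green, blue; 480x640 float32, m along the optical axis (not along the pixel's ray), 0 where there is no reading.
- robot.camera_model(name): a dict with "K" (3x3 intrinsics, pixels), "k1" (the pictures are not rectified: a ray, as slopes to the right and down, at radius r is drawn at 1 + k1 r^2 times it, then the intrinsics apply), "R" (3x3) and "t" (3): a world point X has camera coordinates R X + t. Camera axes: x right, y down, z forward; pixel columns grow to the right and rows downward; lengths in m; the calibration is good to about 2 mm. A picture is of the moment at which its call begins. camera_model takes no time and is no camera call.
- robot.close_job(): hands the job in; it is judged then, once.
Trained networks look in the newest picture that a camera, given by its name, has taken for a name from the list of things; names that differ only in an ending like _2 or _b are one class to them, and where a whole thing is asked for, a point or a joint stands for the part that bears it (a point fixed in the world has none). Each returns a list of dicts, best first, with "confidence" (0 to 1); they miss things now and then, are a little off and sometimes report something else, mostly with a low value. They report only what shows in the picture. A call takes as long as a camera call. They do not tell look-alikes from the thing itself.
- robot.recognise(camera, label): "uv" ([column, row] in pixels, amid what is visible of it).
The state is a dict: "t": time; "q": joint angles; "dq": joint speeds; "joint_torque": joint torques, N m; "tool_pos": TCP position; "orientation": TCP orientation; "force": force on the tool from outside, world axes, zero at the start; "wrist_torque": the same for the moment, N m; "opening": finger opening in m; "gripper_force": force on a finger pad.
Only numpy, scipy, OpenCV 4.12 (cv2) and the standard library are available. Lean on these libraries where they do the work, as an engineer would, in place of code of your own. Each camera call takes 0.05 s, during which the arm holds its last target. There are 200 camera calls.

## Working session

There is one attempt and no reset: what is moved stays moved. The work goes in short steps, Python scripts to look and compute and a tool call to move; the robot and the scene stay as the last step left them, time stands still between calls to the robot, and variables do not carry over. Pictures are saved under pics/ and viewed, at most 14 in all, crops included, and the job is handed in when it is done.

Besides the shell and the picture viewer there is one more tool, called after "Emit:" as name(argument=value, ...), one argument or row to a line, values as JSON. move_arm: Moves the arm, as the interface text tells. Its arguments: {"type":"object","properties":{"deltas":{"type":"array","items":{"type":"number"}},"squeeze":{"type":"number"}},"required":["deltas"]}

```bash
mkdir -p pics; cat > h.py <<'E'
import numpy as np, cv2
from plant import robot
from scipy.spatial.transform import Rotation as Ro
def cam(n):
    p,d=robot.read_camera(n); return p,d
def pts(n,uv,d):
    """world points for pixels uv (N,2) with depth d (N)"""
    m=robot.camera_model(n);K=np.array(m["K"],float)
    D=np.array([m["k1"],0,0,0],float)
    xy=cv2.undistortPoints(np.asarray(uv,float).reshape(-1,1,2),K,D).reshape(-1,2)
    c=np.c_[xy,np.ones(len(xy))]*np.asarray(d,float)[:,None]
    return (c-np.array(m["t"]))@np.array(m["R"])
def cloud(n,d):
    v,u=np.mgrid[0:480,0:640]
    P=pts(n,np.c_[u.ravel(),v.ravel()],d.ravel()).reshape(480,640,3)
    P[d==0]=np.nan
    return P
def save(f,p): cv2.imwrite(f,p[:,:,::-1])
E
python3 - <<'E'
from h import *
for n in("top","side"):
    p,d=cam(n); save(f"pics/{n}0.png",p); np.savez(f"{n}0.npz",p=p,d=d)
    P=cloud(n,d)
    for l in("small_grille_mid","medium_grille_mid","large_grille_mid","board_top","mat_top","jig_seat","hammer","square","spray_can"):
        for r in robot.recognise(n,l):
            u,v=np.round(r["uv"]).astype(int); print(n,l,u,v,round(r["confidence"],2),P[v,u].round(3))
print(robot.read_state())
E
```

```text
top small_grille_mid 313 253 0.83 [0.49  0.02  0.013]
top small_grille_mid 402 141 0.6 [ 0.801 -0.236  0.021]
top medium_grille_mid 311 277 0.88 [0.422 0.025 0.066]
top medium_grille_mid 404 326 0.71 [ 0.284 -0.227  0.013]
top medium_grille_mid 239 339 0.69 [ 0.254  0.231 -0.006]
top large_grille_mid 155 201 0.61 [0.624 0.423 0.139]
top board_top 314 254 0.94 [0.486 0.017 0.021]
top mat_top 221 251 0.76 [0.501 0.279 0.002]
top jig_seat 426 241 0.69 [ 0.518 -0.295  0.013]
top hammer 298 170 0.58 [0.724 0.058 0.018]
top square 480 174 0.71 [ 0.707 -0.457 -0.001]
top spray_can 156 200 0.74 [0.626 0.421 0.138]
side small_grille_mid 338 251 0.86 [0.477 0.046 0.148]
side small_grille_mid 232 208 0.76 [ 0.807 -0.217  0.036]
side medium_grille_mid 434 353 0.87 [0.246 0.232 0.022]
side medium_grille_mid 410 220 0.72 [ 0.285 -0.185  0.048]
side large_grille_mid 334 284 0.74 [0.486 0.049 0.03 ]
side board_top 329 295 0.78 [0.497 0.073 0.015]
side board_top 317 378 0.72 [0.507 0.303 0.004]
side mat_top 319 380 0.73 [0.502 0.309 0.007]
side jig_seat 329 200 0.95 [ 0.524 -0.298  0.014]
side hammer
[... 175 characters left out ...]
]
{'t': 1.0, 'q': array([-1.36341344e+00,  1.30383956e-01,  1.48822554e+00,  1.70955912e-05,
        1.52298905e+00, -8.54223734e-02]), 'dq': array([ 1.89062204e-05,  2.32227962e-03,  7.32508010e-04, -6.30076845e-04,
        7.47642231e-04, -8.93780139e-04]), 'joint_torque': array([ 5.68159721e-04, -5.59765828e+01, -4.92062688e+01,  7.69059104e-02,
        2.24712241e-02, -1.40703730e-05]), 'tool_pos': array([ 0.17319783, -0.57445717,  0.22963077]), 'orientation': array([-3.10797806e+00, -4.58293876e-01, -2.62085329e-05]), 'force': array([0.09867325, 0.54876828, 0.02645756]), 'wrist_torque': array([-0.0009718 ,  0.01590503, -0.03592963]), 'gripper_force': 0.0, 'opening': 0.09306761956762197}
```

View pics/top0.png

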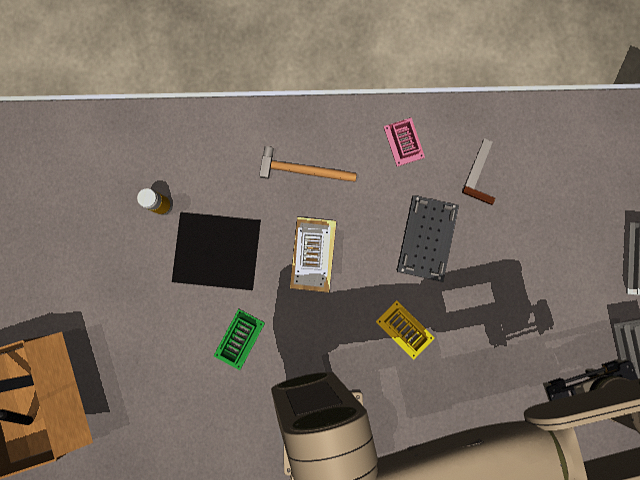

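View pics/side0.png

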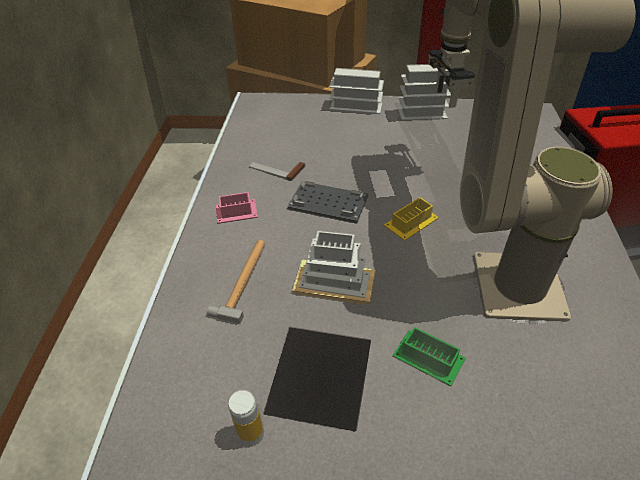

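```bash
python3 - <<'E'
from h import *
a=np.load("top0.npz")["p"][210:310,180:480]
b=np.load("side0.npz")["p"][180:400,230:470]
cv2.imwrite("pics/crop0.png",np.vstack([cv2.resize(a,(660,220))[:,:,::-1],cv2.resize(b,(660,370))[:,:,::-1]]))
E
```

```text
(no output)
```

View pics/crop0.png

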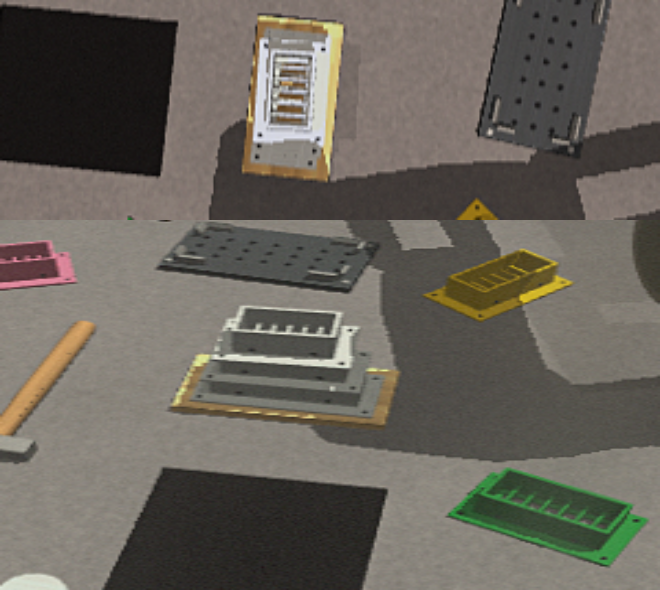

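The stack of bare aluminium boxes sits at top (313,253). The look-alikes are pink at (404,141), yellow at (406,328) and green at (239,338). Only the grey and white boxes on the plywood board fit the description, and the crop confirms it. The mat is at (217,251) and the jig at (428,237).

```bash
cat >> h.py <<'E'
def rect(X,tag=""):
    (c,s,a)=cv2.minAreaRect((X*1000).astype(np.float32)); s=list(s)
    if s[0]<s[1]: s=s[::-1]; a+=90
    a=(a+90)%180-90
    print(tag,len(X),"c",np.round(c,1),"size",np.round(s,1),"ang",round(a,1)); return np.array(c)/1000,a
def plane(n,z):
    """world xy of every pixel on the horizontal plane z"""
    m=robot.camera_model(n);o=-np.array(m["R"]).T@np.array(m["t"])
    r=cloud(n,np.ones((480,640)))-o
    return (o+r*((z-o[2])/r[...,2])[...,None])[...,:2]
def big(mask):
    mask=cv2.morphologyEx(mask.astype(np.uint8),cv2.MORPH_OPEN,np.ones((3,3)))
    k,l,s,_=cv2.connectedComponentsWithStats(mask); return l==1+np.argmax(s[1:,4])
E
python3 - <<'E'
from h import *
for n in("top","side"):
    f=np.load(n+"0.npz");p=f["p"].astype(int);P=cloud(n,f["d"]);x,y,z=P[...,0],P[...,1],P[...,2]
    m=robot.camera_model(n);print(n,"cam at",(-np.array(m["R"]).T@m["t"]).round(3))
    fl=(abs(z)<.02)&(x>.35)&(x<.7)&(abs(y-.15)<.03); print("bench z",np.median(z[fl]),z[fl].std())
    mat=big((p.max(2)<35)&(abs(x-.5)<.2)&(abs(y-.29)<.2)); rect(plane(n,.004)[mat],"mat"); print(np.nanmedian(z[mat]))
    jr=(abs(x-.52)<.15)&(abs(y+.3)<.14)
    jig=big(jr&(z>.006)&(z<.02)); rect(plane(n,.012)[jig],"jig");print(np.nanmedian(z[jig]))
    st=(abs(x-.49)<.14)&(abs(y-.03)<.1)
    for lo,hi,t in((.008,.023,"board"),(.055,.075,"med fl"),(.104,.122,"small fl"),(.15,.17,"small top")):
        k=big(st&(z>lo)&(z<hi)) if t!="small top" else st&(z>lo)&(z<hi); rect(P[k][:,:2],t); print("  z med",np.median(z[k]))
E
```

```text
top cam at [ 0.403 -0.009  1.478]
bench z -0.0004977336041986334 0.0033377713590838085
mat 5626 c [502.1 293.5] size [228.8 197.3] ang 83.2
0.0034034096119568555
jig 2807 c [ 527.6 -300.4] size [220.  130.4] ang -13.5
0.011210612421285404
board 550 c [451.7  25. ] size [126.9 109.6] ang -6.9
  z med 0.01518284929691742
med fl 121 c [420.9  18.8] size [62.  13.3] ang 88.3
  z med 0.06659279435987897
small fl 744 c [488.6  20. ] size [122.1  83.9] ang -4.8
  z med 0.11427277754983492
small top 183 c [488.5  20. ] size [90.2 52. ] ang -4.8
  z med 0.15796265887479025
side cam at [0.437 0.84  0.979]
bench z 0.0002102927264010926 0.002042247367740208Traceback (most recent call last):
  File "<stdin>", line 6, in <module>
  File "h.py", line 31, in big
    k,l,s,_=cv2.connectedComponentsWithStats(mask); return l==1+np.argmax(s[1:,4])
                                                                ~~~~~~~~~^^^^^^^^^
    return _wrapfunc(a, 'argmax', axis=axis, out=out, **kwds)
    return bound(*args, **kwds)
ValueError: attempt to get argmax of an empty sequence
```

```bash
cat > go.py <<'E'
import sys
from h import *
def go(x,y,z,yaw):
    s=robot.read_state();R=Ro.from_rotvec(s["orientation"])
    a=np.radians(yaw);G=Ro.from_matrix(np.array([[np.cos(a),np.sin(a),0],[np.sin(a),-np.cos(a),0],[0,0,-1]]))
    print("now",s["tool_pos"].round(4),"t",s["t"],"shift",R.inv().apply(np.array([x,y,z])-s["tool_pos"]).round(4),"turn",(R.inv()*G).as_rotvec().round(4))
if len(sys.argv)>4: go(*map(float,sys.argv[1:]))
E
python3 go.py .4885 .020 .23 -4.8
python3 - <<'E'
from h import *
f=np.load("top0.npz");p=f["p"].astype(int);P=cloud("top",f["d"]);x,y,z=P[...,0],P[...,1],P[...,2]
k=(abs(x-.49)<.14)&(abs(y-.02)<.08)&(z>.009)
k=cv2.morphologyEx(k.astype(np.uint8),cv2.MORPH_OPEN,np.ones((3,3)))>0
for a,b in((.009,.017),(.009,.022)):
    j=k&(z<b);rect(plane("top",.015)[j],"board")
E
```

```text
now [ 0.1732 -0.5745  0.2296] t 1.0 shift [ 4.735e-01 -4.781e-01 -4.000e-04] turn [-0.     -0.      0.3766]
board 759 c [487.8  20.7] size [199.6 109.7] ang -6.9
board 1046 c [487.8  20.7] size [199.7 109.7] ang -6.9
```

Emit:
move_arm(
  deltas=[0.04,-0.04,0,0,0,0.03,1,0.08,-0.08,0,0,0,0.06,1,0.125,-0.125,0,0,0,0.1,1,0.17,-0.17,0,0,0,0.13,1,0.215,-0.215,0,0,0,0.17,1,0.26,-0.26,0,0,0,0.2,1,0.305,-0.305,0,0,0,0.25,1,0.35,-0.35,0,0,0,0.28,1,0.395,-0.395,0,0,0,0.32,1,0.43,-0.435,0,0,0,0.35,1,0.46,-0.465,0,0,0,0.377,1,0.4735,-0.478,0,0,0,0.377,1],
  squeeze=25,
)

```text
t: 2.5
tool_pos: [0.4891, 0.0219, 0.2296]
orientation: [-3.139, 0.128, 0.0]
force: [0.5, -0.4, 0.4]
opening: 0.0932
gripper_force: 0.0
```

```bash
python3 go.py .4885 .020 .132 -4.8
```

```text
now [0.4891 0.0219 0.2296] t 2.5 shift [-0.0005  0.0019  0.0976] turn [-0.0001  0.      0.0023]
```

Emit:
move_arm(
  deltas=[0,0,0.03,0,0,0,1,0,0,0.06,0,0,0,1,0,0,0.08,0,0,0,1,0,0,0.092,0,0,0,1,0,0,0.0976,0,0,0,1,0,0,0.0976,0,0,0,1,0,0,0.0976,0,0,0,0,0,0,0.0976,0,0,0,0,0,0,0.0976,0,0,0,0,0,0,0.0976,0,0,0,0,0,0,0.0976,0,0,0,0,0,0,0.0976,0,0,0,0],
)

```text
t: 4.0
tool_pos: [0.4886, 0.0199, 0.1321]
orientation: [-3.139, 0.132, -0.0]
force: [-0.5, 0.6, 0.8]
opening: 0.0518
gripper_force: 25.0
```

```bash
python3 go.py .5086 .348 .25 -6.8
```

```text
now [0.4886 0.0199 0.1321] t 4.0 shift [-0.0076 -0.3286 -0.1179] turn [-0.0001 -0.      0.0346]
```

Emit:
move_arm(
  deltas=[0,0,-0.015,0,0,0,0,0,0,-0.04,0,0,0,0,0,0,-0.07,0,0,0,0,0,-0.015,-0.09,0,0,0,0,-0.001,-0.05,-0.1,0,0,0.01,0,-0.002,-0.1,-0.1,0,0,0.02,0,-0.003,-0.15,-0.1,0,0,0.03,0,-0.005,-0.2,-0.1,0,0,0.035,0,-0.006,-0.25,-0.1,0,0,0.035,0,-0.0076,-0.29,-0.1,0,0,0.035,0,-0.0076,-0.317,-0.1,0,0,0.035,0,-0.0076,-0.3285,-0.1,0,0,0.035,0],
)

```text
t: 5.5
tool_pos: [0.5077, 0.35, 0.2317]
orientation: [3.136, -0.184, -0.002]
force: [-0.0, -0.4, -2.8]
opening: 0.052
gripper_force: 25.0
```

```bash
python3 go.py .5086 .348 .026 -6.8; python3 - <<'E'
from h import *
p,d=cam("top");P=cloud("top",d);x,y,z=P[...,0],P[...,1],P[...,2]
st=(abs(x-.49)<.14)&(abs(y-.02)<.08)
for lo,hi,t in((.055,.075,"med fl"),(.102,.12,"med top"),(.01,.03,"board+large fl")):
    k=st&(z>lo)&(z<hi); rect(P[k][:,:2],t)
save("pics/t1.png",p)
E
```

```text
now [0.5077 0.35   0.2317] t 5.5 shift [0.0013 0.0018 0.2057] turn [0.0003 0.001  0.0015]
med fl 1026 c [488.4  21.1] size [147.   83.9] ang -6.5
med top 200 c [488.5  21.1] size [115.4  52.2] ang -6.4
board+large fl 1246 c [488.9  28. ] size [200.1 124.4] ang -6.8
```

Emit:
move_arm(
  deltas=[0,0,0.03,0,0,0,0,0,0,0.075,0,0,0,0,0,0,0.12,0,0,0,0,0,0,0.16,0,0,0,0,0,0,0.185,0,0,0,0,0,0,0.197,0,0,0,0,0,0,0.203,0,0,0,0,0,0,0.206,0,0,0,0,0,0,0.206,0,0,0,0,0,0,0.206,0,0,0,0,0,0,0.206,0,0,0,0.85,0,0,0.206,0,0,0,0.85],
)

```text
t: 7.05
tool_pos: [0.5091, 0.3482, 0.0268]
orientation: [-3.135, 0.187, -0.002]
force: [0.7, 0.4, 0.3]
opening: 0.0674
gripper_force: 0.0
```

Emit:
move_arm(
  deltas=[0,0,0,0,0,0,0.85,0,0,0,0,0,0,0.85,0,0,0,0,0,0,0.85,0,0,-0.03,0,0,0,0.9,0,0,-0.08,0,0,0,1,0,0,-0.13,0,0,0,1,0,0,-0.17,0,0,0,1,0,0,-0.17,0,0,0,1],
)

```text
t: 8.05
tool_pos: [0.5109, 0.3492, 0.2012]
orientation: [-3.131, 0.187, -0.011]
force: [0.2, -0.2, 0.3]
opening: 0.093
gripper_force: 0.0
```

```bash
python3 go.py .4885 .0211 .195 -6.5
```

```text
now [0.5109 0.3492 0.2012] t 8.05 shift [0.0167 0.3284 0.0047] turn [-0.0049 -0.0066 -0.0058]
```

Emit:
move_arm(
  deltas=[0.001,0.025,0,0,0,0,1,0.004,0.07,0,0,0,0,1,0.007,0.12,0,0,0,0,1,0.01,0.17,0,0,0,0,1,0.013,0.22,0,0,0,-0.005,1,0.016,0.27,0,0,0,-0.005,1,0.018,0.31,0,0,0,-0.005,1,0.018,0.327,0,0,0,-0.005,1,0.018,0.327,0,0,0,-0.005,1,0.018,0.327,0,0,0,-0.005,1],
)

```text
t: 9.3
tool_pos: [0.4876, 0.0221, 0.1957]
orientation: [-3.136, 0.178, 0.001]
force: [-0.2, 0.5, 0.1]
opening: 0.0932
gripper_force: 0.0
```

```bash
python3 go.py .4885 .0211 .084 -6.5
```

```text
now [0.4876 0.0221 0.1957] t 9.3 shift [0.0011 0.001  0.1117] turn [-0.0005  0.0005 -0.0001]
```

Emit:
move_arm(
  deltas=[0.001,0.001,0.03,0,0,0,1,0.001,0.001,0.07,0,0,0,1,0.001,0.001,0.095,0,0,0,1,0.001,0.001,0.107,0,0,0,1,0.001,0.001,0.1117,0,0,0,1,0.001,0.001,0.1117,0,0,0,1,0.001,0.001,0.1117,0,0,0,0,0.001,0.001,0.1117,0,0,0,0,0.001,0.001,0.1117,0,0,0,0,0.001,0.001,0.1117,0,0,0,0,0.001,0.001,0.1117,0,0,0,0,0.001,0.001,0.1117,0,0,0,0],
)

```text
t: 10.8
tool_pos: [0.4886, 0.02, 0.0845]
orientation: [-3.136, 0.179, -0.0]
force: [-0.3, 1.3, 1.6]
opening: 0.0519
gripper_force: 25.0
```

```bash
python3 go.py .4955 .239 .2 -6.8
```

```text
now [0.4886 0.02   0.0845] t 10.8 shift [-0.0181 -0.2184 -0.1155] turn [-0.0001 -0.0001  0.0045]
```

Emit:
move_arm(
  deltas=[0,0,-0.015,0,0,0,0,0,0,-0.04,0,0,0,0,0,0,-0.07,0,0,0,0,0,-0.01,-0.09,0,0,0,0,-0.003,-0.04,-0.1,0,0,0,0,-0.007,-0.085,-0.1,0,0,0.004,0,-0.011,-0.13,-0.1,0,0,0.004,0,-0.015,-0.175,-0.1,0,0,0.004,0,-0.018,-0.205,-0.1,0,0,0.004,0,-0.018,-0.218,-0.1,0,0,0.004,0,-0.018,-0.218,-0.1,0,0,0.004,0,-0.018,-0.218,-0.1,0,0,0.004,0],
)

```text
t: 12.3
tool_pos: [0.4955, 0.2375, 0.1844]
orientation: [3.135, -0.187, -0.0]
force: [0.3, -0.7, -4.0]
opening: 0.0515
gripper_force: 25.0
```

```bash
python3 go.py .4955 .239 .026 -6.8; python3 - <<'E'
from h import *
p,d=cam("top");P=cloud("top",d);x,y,z=P[...,0],P[...,1],P[...,2]
st=(abs(x-.49)<.14)&(abs(y-.02)<.08)
for lo,hi,t in((.055,.075,"large top"),(.0175,.03,"large fl"),(.009,.03,"board+large fl")):
    k=st&(z>lo)&(z<hi); rect(P[k][:,:2],t)
k=(abs(x-.51)<.1)&(abs(y-.36)<.055)&(z>.04)&(z<.06); rect(P[k][:,:2],"small")
save("pics/t2.png",p)
E
```

```text
now [0.4955 0.2375 0.1844] t 12.3 shift [-0.0002 -0.0016  0.1584] turn [ 0.0006  0.0002 -0.0003]
large top 205 c [487.   23.7] size [139.9  52. ] ang -7.4
large fl 886 c [487.5  20.5] size [195.7 108.7] ang -7.0
board+large fl 2364 c [505.8  18.7] size [235.8 110. ] ang -6.8
small 31 c [465.9 347.9] size [44.9  5.8] ang 89.4
```

View pics/t2.png

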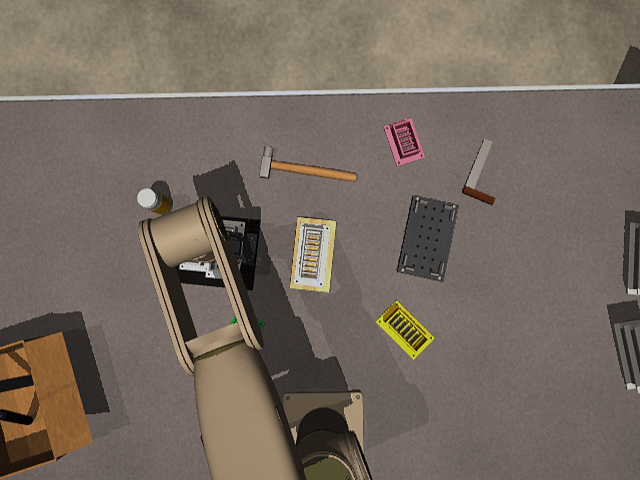

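The large box is now alone on the board at (313,255). The small one stands on the mat, partly hidden under the arm at (205,265), and the medium one is held above the mat.

Emit:
move_arm(
  deltas=[0,0,0.03,0,0,0,0,0,0,0.07,0,0,0,0,0,0,0.11,0,0,0,0,0,0,0.137,0,0,0,0,0,0,0.15,0,0,0,0,0,0,0.156,0,0,0,0,0,0,0.1585,0,0,0,0,0,0,0.1585,0,0,0,0,0,0,0.1585,0,0,0,0,0,0,0.1585,0,0,0,0.8,0,0,0.1585,0,0,0,0.8,0,0,0.1585,0,0,0,0.8],
)

```text
t: 13.85
tool_pos: [0.4958, 0.2387, 0.0262]
orientation: [-3.136, 0.185, -0.001]
force: [0.0, -0.5, 0.1]
opening: 0.0734
gripper_force: 0.0
```

Emit:
move_arm(
  deltas=[0,0,0,0,0,0,0.8,0,0,0,0,0,0,0.8,0,0,-0.03,0,0,0,0.8,0,0,-0.08,0,0,0,1,0,0,-0.12,0,0,0,1,0,0,-0.12,0,0,0,1,0,0,-0.12,0,0,0,1],
)

```text
t: 14.72
tool_pos: [0.4952, 0.2384, 0.1453]
orientation: [3.136, -0.186, -0.001]
force: [-0.3, 0.8, -0.0]
opening: 0.0931
gripper_force: 0.0
```

```bash
python3 go.py .487 .0237 .146 -7.4
```

```text
now [0.4952 0.2384 0.1453] t 14.725 shift [ 0.0172  0.2142 -0.0007] turn [0.0002 0.0004 0.0109]
```

Emit:
move_arm(
  deltas=[0.002,0.025,0,0,0,0,1,0.006,0.07,0,0,0,0.005,1,0.01,0.12,0,0,0,0.01,1,0.014,0.17,0,0,0,0.011,1,0.017,0.203,0,0,0,0.011,1,0.0172,0.214,0,0,0,0.011,1,0.0172,0.214,0,0,0,0.011,1,0.0172,0.214,0,0,0,0.011,1],
)

```text
t: 15.72
tool_pos: [0.487, 0.0251, 0.1453]
orientation: [-3.135, 0.202, 0.002]
force: [-0.0, -0.3, -0.6]
opening: 0.0932
gripper_force: 0.0
```

```bash
python3 go.py .487 .0237 .0365 -7.4
```

```text
now [0.487  0.0251 0.1453] t 15.725 shift [0.0003 0.0014 0.1088] turn [-0.0004  0.001   0.0007]
```

Emit:
move_arm(
  deltas=[0,0,0.03,0,0,0,1,0,0,0.065,0,0,0,1,0,0,0.09,0,0,0,1,0,0,0.104,0,0,0,1,0,0,0.1088,0,0,0,1,0,0,0.1088,0,0,0,1,0,0,0.1088,0,0,0,0,0,0,0.1088,0,0,0,0,0,0,0.1088,0,0,0,0,0,0,0.1088,0,0,0,0,0,0,0.1088,0,0,0,0,0,0,0.1088,0,0,0,0],
)

```text
t: 17.23
tool_pos: [0.4873, 0.0239, 0.0371]
orientation: [3.135, -0.203, 0.0]
force: [-0.2, -1.2, 1.5]
opening: 0.0521
gripper_force: 25.0
```

```bash
python3 go.py .5276 -.3004 .12 -13.5
```

```text
now [0.4873 0.0239 0.0371] t 17.225 shift [ 0.0817  0.3164 -0.0828] turn [ 1.000e-04 -1.000e-04  1.064e-01]
```

Emit:
move_arm(
  deltas=[0,0,-0.015,0,0,0,0,0,0,-0.04,0,0,0,0,0,0,-0.07,0,0,0,0,0.006,0.025,-0.083,0,0,0.01,0,0.017,0.065,-0.083,0,0,0.025,0,0.029,0.11,-0.083,0,0,0.04,0,0.04,0.155,-0.083,0,0,0.055,0,0.052,0.2,-0.083,0,0,0.07,0,0.063,0.245,-0.083,0,0,0.085,0,0.074,0.285,-0.083,0,0,0.1,0,0.08,0.309,-0.083,0,0,0.106,0,0.0817,0.3164,-0.083,0,0,0.1064,0],
)

```text
t: 18.73
tool_pos: [0.5273, -0.3016, 0.1203]
orientation: [-3.119, 0.372, 0.0]
force: [-0.6, -0.5, -3.1]
opening: 0.0521
gripper_force: 25.0
```

```bash
python3 - <<'E'
from h import *
p,d=cam("top");P=cloud("top",d);x,y,z=P[...,0],P[...,1],P[...,2]
save("pics/t3.png",p);np.savez("t3.npz",p=p,d=d)
for t,yc in(("small",.348),("medium",.2387)):
    k=(abs(x-.5)<.11)&(abs(y-yc)<.045)&(z>.04)&(z<.065); rect(P[k][:,:2],t)
k=(abs(x-.5276)<.12)&(abs(y+.3)<.07)&(z>.085)&(z<.11);rect(P[k][:,:2],"large fl");print(np.median(z[k]))
k=(abs(x-.5276)<.12)&(abs(y+.3)<.07)&(z>.005)&(z<.02);rect(P[k][:,:2],"jig")
p,d=cam("side");save("pics/s3.png",cv2.resize(p[150:300,230:430],(800,600)))
E
python3 go.py .5276 -.3004 .0335 -13.5
```

```text
small 221 c [509.6 348.1] size [89.9 55.6] ang -6.8
medium 232 c [495.9 238.9] size [114.7  53.5] ang -7.1
large fl 373 c [ 526.6 -301.4] size [172.8  85. ] ang -13.2
0.10124047366567963
jig 722 c [ 527.4 -298.5] size [236.5 135.2] ang -0.8
now [ 0.5273 -0.3004  0.1201] t 18.825 shift [ 0.0003 -0.0001  0.0866] turn [-0.0003  0.0004 -0.0006]
```

View pics/t3.png

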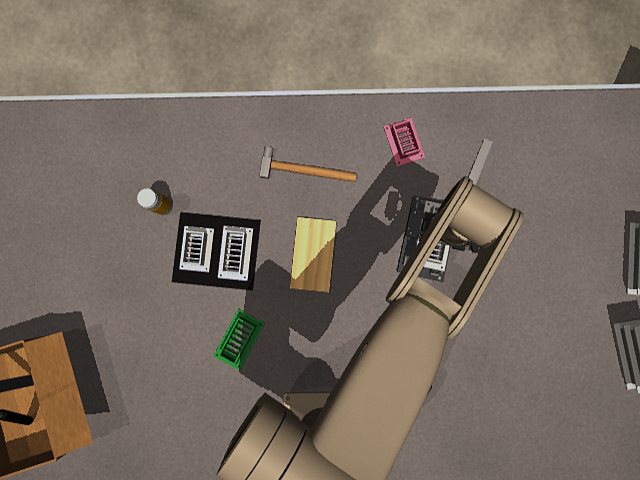

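View pics/s3.png

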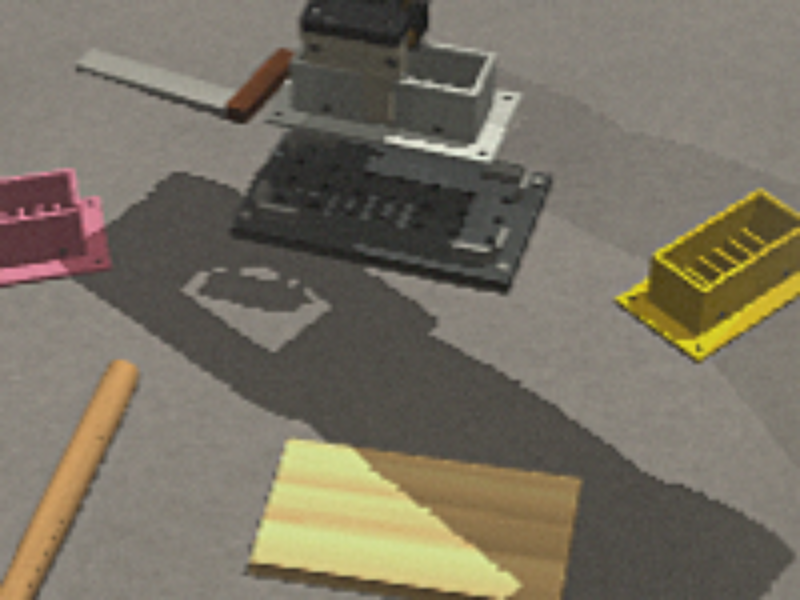

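The small box (196,248) and medium box (237,252) stand on the mat. The large one hangs squarely over the jig, about 1 mm off in x. Lowering it slowly.

Emit:
move_arm(
  deltas=[0.001,0,0.015,0,0,0,0,0.001,0,0.035,0,0,0,0,0.001,0,0.05,0,0,0,0,0.001,0,0.06,0,0,0,0,0.001,0,0.066,0,0,0,0,0.001,0,0.071,0,0,0,0,0.001,0,0.076,0,0,0,0,0.001,0,0.08,0,0,0,0,0.001,0,0.083,0,0,0,0,0.001,0,0.0855,0,0,0,0,0.001,0,0.0855,0,0,0,0,0.001,0,0.0855,0,0,0,0],
)

```text
t: 20.32
tool_pos: [0.5286, -0.3005, 0.0347]
orientation: [3.12, -0.369, 0.0]
force: [-0.3, -0.1, -3.1]
opening: 0.0519
gripper_force: 25.0
```

Emit:
move_arm(
  deltas=[0,0,0.0005,0,0,0,0,0,0,0.0005,0,0,0,0.8,0,0,0.0005,0,0,0,0.8,0,0,0,0,0,0,0.8,0,0,0,0,0,0,0.8,0,0,0,0,0,0,0.8,0,0,-0.03,0,0,0,0.8,0,0,-0.07,0,0,0,1,0,0,-0.11,0,0,0,1,0,0,-0.13,0,0,0,1,0,0,-0.13,0,0,0,1],
)

```text
t: 21.7
tool_pos: [0.5294, -0.3011, 0.166]
orientation: [3.118, -0.369, 0.004]
force: [-0.5, 0.1, -0.1]
opening: 0.0925
gripper_force: 0.0
```

```bash
python3 go.py .4959 .2389 .16 -7.1
```

```text
now [ 0.5294 -0.3011  0.166 ] t 21.7 shift [-0.1587 -0.5173  0.005 ] turn [ 0.0013 -0.0028 -0.1117]
```

Emit:
move_arm(
  deltas=[-0.008,-0.025,0,0,0,0,1,-0.022,-0.07,0,0,0,-0.01,1,-0.038,-0.12,0,0,0,-0.02,1,-0.054,-0.17,0,0,0,-0.03,1,-0.07,-0.22,0,0,0,-0.04,1,-0.086,-0.27,0,0,0,-0.05,1,-0.101,-0.32,0,0,0,-0.06,1,-0.117,-0.37,0,0,0,-0.075,1,-0.133,-0.42,0,0,0,-0.09,1,-0.147,-0.47,0,0,0,-0.1,1,-0.156,-0.505,0,0,0,-0.11,1,-0.158,-0.517,0.003,0,0,-0.111,1],
)

```text
t: 23.2
tool_pos: [0.4942, 0.2405, 0.1592]
orientation: [3.135, -0.192, -0.005]
force: [0.1, -0.4, 0.6]
opening: 0.0929
gripper_force: 0.0
```

```bash
python3 - <<'E'
from h import *
p,d=cam("top");P=cloud("top",d);x,y,z=P[...,0],P[...,1],P[...,2]
f=np.load("t3.npz");Q=cloud("top",f["d"]);k=(abs(Q[...,0]-.49)<.13)&(abs(Q[...,1]-.02)<.08)&(Q[...,2]>.008)&(Q[...,2]<.022);rect(plane("top",.015)[big(k)],"board")
k=(abs(x-.5276)<.12)&(abs(y+.3)<.07)&(z>.045)&(z<.075);rect(P[k][:,:2],"large neck");print(np.median(z[k]))
save("pics/t4.png",cv2.resize(p[180:300,370:530],(800,600)))
E
python3 go.py .4959 .2389 .0255 -7.1
```

```text
board 2637 c [487.8  20.8] size [199.7 109.8] ang -6.9
large neck 319 c [ 527.9 -300.1] size [140.8  53.1] ang -13.4
0.057545895001927354
now [0.4942 0.2406 0.1588] t 23.25 shift [0.0024 0.0014 0.1333] turn [0.0012 0.0032 0.0013]
```

View pics/t4.png

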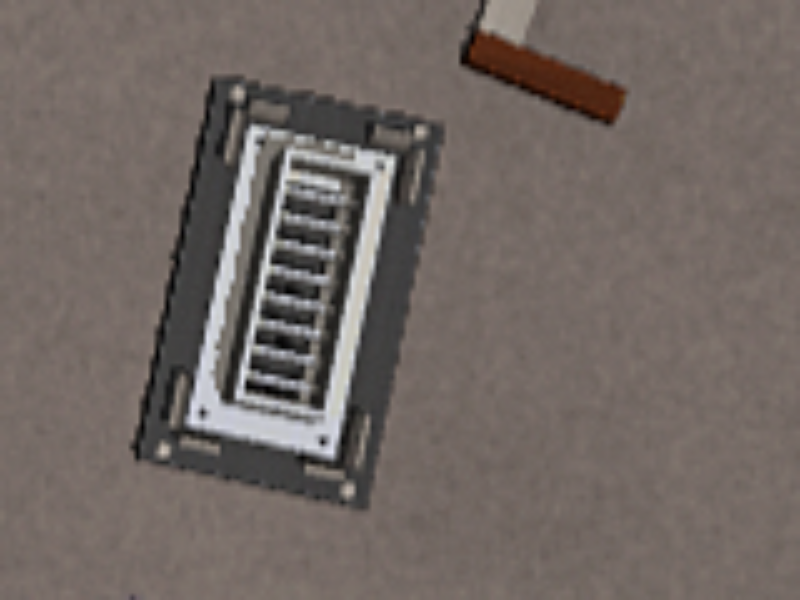

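The large box sits centred between the four locators, with its neck centre within 0.5 mm of the jig centre. Next is the medium box.

Emit:
move_arm(
  deltas=[0.001,0,0.03,0,0,0,1,0.001,0,0.075,0,0,0,1,0.001,0,0.11,0,0,0,1,0.001,0,0.127,0,0,0,1,0.001,0,0.133,0,0,0,1,0.001,0,0.133,0,0,0,1,0.001,0,0.133,0,0,0,0,0.001,0,0.133,0,0,0,0,0.001,0,0.133,0,0,0,0,0.001,0,0.133,0,0,0,0,0.001,0,0.133,0,0,0,0,0.001,0,0.133,0,0,0,0],
)

```text
t: 24.75
tool_pos: [0.4966, 0.239, 0.0286]
orientation: [-3.136, 0.195, -0.0]
force: [-1.2, 0.4, 1.6]
opening: 0.0521
gripper_force: 25.0
```

```bash
python3 go.py .4878 .0208 .11 -6.9
```

```text
now [0.4966 0.239  0.0286] t 24.75 shift [ 0.0184  0.2176 -0.0814] turn [-0.     -0.0001 -0.0041]
```

Emit:
move_arm(
  deltas=[0,0,-0.015,0,0,0,0,0,0,-0.04,0,0,0,0,0,0,-0.07,0,0,0,0,0.001,0.01,-0.08,0,0,0,0,0.004,0.04,-0.08,0,0,0,0,0.008,0.085,-0.08,0,0,-0.004,0,0.012,0.13,-0.08,0,0,-0.004,0,0.016,0.175,-0.08,0,0,-0.004,0,0.018,0.206,-0.08,0,0,-0.004,0,0.019,0.2176,-0.08,0,0,-0.004,0,0.019,0.2176,-0.08,0,0,-0.004,0,0.019,0.2176,-0.06,0,0,-0.004,0],
)

```text
t: 26.25
tool_pos: [0.49, 0.0214, 0.0899]
orientation: [-3.135, 0.189, -0.006]
force: [1.4, 0.4, -3.6]
opening: 0.0521
gripper_force: 25.0
```

```bash
python3 go.py .4885 .0207 .0400 -6.9
```

```text
now [0.49   0.0214 0.0899] t 26.25 shift [-0.0015  0.0009  0.0499] turn [-0.0008 -0.0036  0.0001]
```

Emit:
move_arm(
  deltas=[0,0,0.015,0,0,0,0,0,0,0.03,0,0,0,0,0,0,0.04,0,0,0,0,0,0,0.045,0,0,0,0,0,0,0.048,0,0,0,0,0,0,0.0492,0,0,0,0,0,0,0.0492,0,0,0,0],
)

```text
t: 27.12
tool_pos: [0.4888, 0.0206, 0.0398]
orientation: [-3.136, 0.189, -0.001]
force: [-0.0, -0.0, -3.1]
opening: 0.0521
gripper_force: 25.0
```

Emit:
move_arm(
  deltas=[0,0,0.0002,0,0,0,0,0,0,0.0002,0,0,0,0.8,0,0,0,0,0,0,0.8,0,0,0,0,0,0,0.8,0,0,0,0,0,0,0.8,0,0,0,0,0,0,0.8,0,0,-0.03,0,0,0,0.8,0,0,-0.07,0,0,0,1,0,0,-0.11,0,0,0,1,0,0,-0.12,0,0,0,1,0,0,-0.12,0,0,0,1],
)

```text
t: 28.5
tool_pos: [0.4887, 0.0207, 0.1594]
orientation: [-3.136, 0.189, -0.002]
force: [0.5, 1.2, -0.4]
opening: 0.0929
gripper_force: 0.0
```

```bash
python3 go.py .5096 .3481 .16 -6.8
```

```text
now [0.4887 0.0207 0.1594] t 28.5 shift [-0.0186 -0.3276 -0.0005] turn [-0.0001 -0.001  -0.0019]
```

Emit:
move_arm(
  deltas=[-0.001,-0.025,0,0,0,0,1,-0.004,-0.07,0,0,0,0,1,-0.007,-0.12,0,0,0,0,1,-0.01,-0.17,0,0,0,0,1,-0.013,-0.22,0,0,0,-0.002,1,-0.016,-0.27,0,0,0,-0.002,1,-0.0185,-0.31,0,0,0,-0.002,1,-0.0185,-0.3275,0,0,0,-0.002,1,-0.0185,-0.3275,0,0,0,-0.002,1,-0.0185,-0.3275,0,0,0,-0.002,1],
)

```text
t: 29.75
tool_pos: [0.5093, 0.3466, 0.1585]
orientation: [3.135, -0.187, -0.002]
force: [-0.1, -0.7, -0.9]
opening: 0.0933
gripper_force: 0.0
```

```bash
python3 - <<'E'
from h import *
p,d=cam("top");P=cloud("top",d);x,y,z=P[...,0],P[...,1],P[...,2]
k=(abs(x-.488)<.12)&(abs(y-.02)<.06)&(z>.05)&(z<.075);rect(P[k][:,:2],"medium neck");print(np.median(z[k]))
E
python3 go.py .5096 .3481 .0255 -6.8
```

```text
medium neck 191 c [487.9  20.7] size [115.   51.8] ang -6.7
0.06154416626865431
now [0.5095 0.3465 0.1589] t 29.8 shift [-0.     -0.0017  0.1334] turn [ 0.0009  0.0006 -0.0012]
```

Emit:
move_arm(
  deltas=[0,-0.001,0.03,0,0,0,1,0,-0.001,0.075,0,0,0,1,0,-0.001,0.11,0,0,0,1,0,-0.001,0.127,0,0,0,1,0,-0.001,0.133,0,0,0,1,0,-0.001,0.133,0,0,0,1,0,-0.001,0.133,0,0,0,0,0,-0.001,0.133,0,0,0,0,0,-0.001,0.133,0,0,0,0,0,-0.001,0.133,0,0,0,0,0,-0.001,0.133,0,0,0,0,0,-0.001,0.133,0,0,0,0],
)

```text
t: 31.3
tool_pos: [0.5096, 0.3489, 0.0264]
orientation: [3.136, -0.186, -0.0]
force: [-0.9, -0.6, 0.5]
opening: 0.0523
gripper_force: 25.0
```

```bash
python3 go.py .4879 .0207 .156 -6.8
```

```text
now [0.5096 0.3489 0.0264] t 31.3 shift [ 0.0173  0.3285 -0.1295] turn [0.0002 0.     0.0001]
```

Emit:
move_arm(
  deltas=[0,0,-0.015,0,0,0,0,0,0,-0.05,0,0,0,0,0,0,-0.095,0,0,0,0,0.001,0.02,-0.125,0,0,0,0,0.004,0.065,-0.13,0,0,0,0,0.007,0.115,-0.13,0,0,0,0,0.01,0.165,-0.13,0,0,0,0,0.013,0.215,-0.13,0,0,0,0,0.015,0.265,-0.13,0,0,0,0,0.017,0.307,-0.13,0,0,0,0,0.0173,0.3285,-0.13,0,0,0,0,0.0173,0.3285,-0.13,0,0,0,0],
)

```text
t: 32.8
tool_pos: [0.4878, 0.0195, 0.157]
orientation: [3.136, -0.19, 0.001]
force: [-0.5, 0.2, -2.9]
opening: 0.0518
gripper_force: 25.0
```

Emit:
move_arm(
  deltas=[0,0,0,0,0,0,0,0,0,0,0,0,0,0],
)

```text
t: 33.05
tool_pos: [0.4879, 0.0217, 0.1565]
orientation: [-3.136, 0.184, -0.0]
force: [-0.2, -0.4, -2.4]
opening: 0.052
gripper_force: 25.0
```

```bash
python3 go.py .4879 .0207 .0858 -6.8; python3 - <<'E'
from h import *
p,d=cam("top");P=cloud("top",d);x,y,z=P[...,0],P[...,1],P[...,2]
k=(abs(x-.488)<.08)&(abs(y-.02)<.06)&(z>.12)&(z<.15);rect(P[k][:,:2],"small fl");print(np.median(z[k]))
p,d=cam("side");save("pics/s5.png",cv2.resize(p[180:330,240:440],(800,600)))
E
```

```text
now [0.4879 0.0217 0.1565] t 33.05 shift [0.0001 0.0011 0.0707] turn [-0.0003 -0.0001  0.0013]
small fl 306 c [441.8  27.2] size [83.9 29.7] ang 83.5
0.13723206188411963
```

View pics/s5.png

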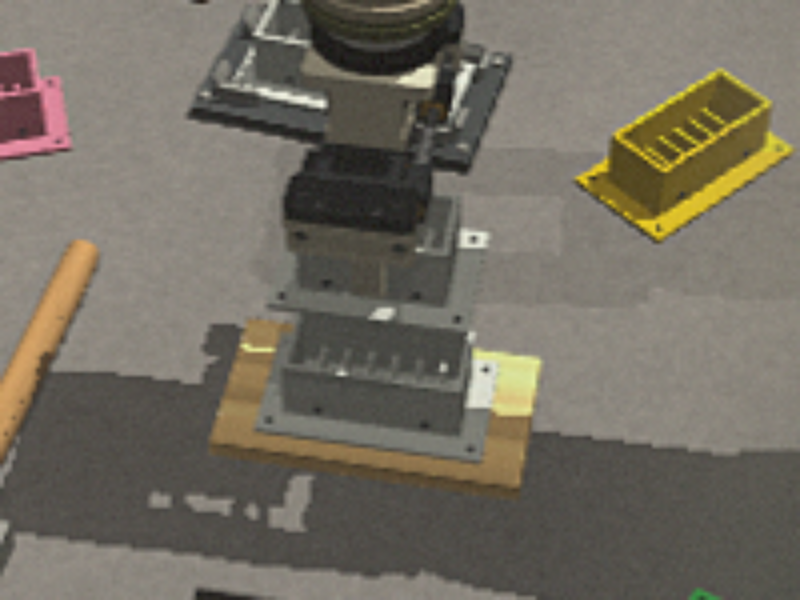

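The small box hangs squarely above the medium one on the board. Lowering it.

Emit:
move_arm(
  deltas=[0,0,0.015,0,0,0,0,0,0,0.04,0,0,0,0,0,0,0.055,0,0,0,0,0,0,0.063,0,0,0,0,0,0,0.068,0,0,0,0,0,0,0.0705,0,0,0,0,0,0,0.0705,0,0,0,0,0,0,0.0705,0,0,0,0],
)

```text
t: 34.15
tool_pos: [0.4882, 0.0207, 0.0864]
orientation: [3.136, -0.186, 0.001]
force: [-1.2, 0.0, -1.6]
opening: 0.0517
gripper_force: 25.0
```

Emit:
move_arm(
  deltas=[0,0,0.0005,0,0,0,0,0,0,0.0005,0,0,0,0.8,0,0,0,0,0,0,0.8,0,0,0,0,0,0,0.8,0,0,0,0,0,0,0.8,0,0,0,0,0,0,0.8,0,0,-0.03,0,0,0,0.8,0,0,-0.07,0,0,0,1,0,0,-0.11,0,0,0,1,0,0,-0.15,0,0,0,1,0,0,-0.15,0,0,0,1],
)

```text
t: 35.52
tool_pos: [0.49, 0.0206, 0.24]
orientation: [3.136, -0.186, 0.011]
force: [-0.3, -0.5, 1.3]
opening: 0.0928
gripper_force: 0.0
```

Emit:
move_arm(
  deltas=[0,-0.04,0,0,0,0,1,0,-0.08,0,0,0,0,1,0,-0.13,0,0,0,0,1,0,-0.17,0,0,0,0,1,0,-0.21,0,0,0,0,1,0,-0.25,0,0,0,0,1,0,-0.25,0,0,0,0,1,0,-0.25,0,0,0,0,1],
)

```text
t: 36.52
tool_pos: [0.5169, 0.2685, 0.2347]
orientation: [3.135, -0.185, -0.002]
force: [0.1, -0.1, 0.0]
opening: 0.093
gripper_force: 0.0
```

```bash
python3 - <<'E'
from h import *
p,d=cam("top");P=cloud("top",d);x,y,z=P[...,0],P[...,1],P[...,2]
st=(abs(x-.488)<.12)&(abs(y-.02)<.07)
for lo,hi,t in((.145,.17,"small top"),(.105,.12,"none"),(.095,.12,"small top2"),(.055,.075,"small fl")):
    k=st&(z>lo)&(z<hi)
    if k.sum()>10: rect(P[k][:,:2],t);print(np.median(z[k]))
k=(abs(x-.5276)<.12)&(abs(y+.3)<.07)&(z>.045)&(z<.075);rect(P[k][:,:2],"large neck")
save("pics/t6.png",p)
E
```

```text
none 165 c [487.8  20.9] size [89.7 52.1] ang -6.7
0.11012660739675001
small top2 180 c [487.8  20.9] size [89.8 52.1] ang -6.7
0.10974680863959917
small fl 884 c [488.1  20.9] size [122.1  84. ] ang -6.8
0.06622895283971944
large neck 313 c [ 527.7 -300. ] size [140.4  53.9] ang -13.3
```

View pics/t6.png

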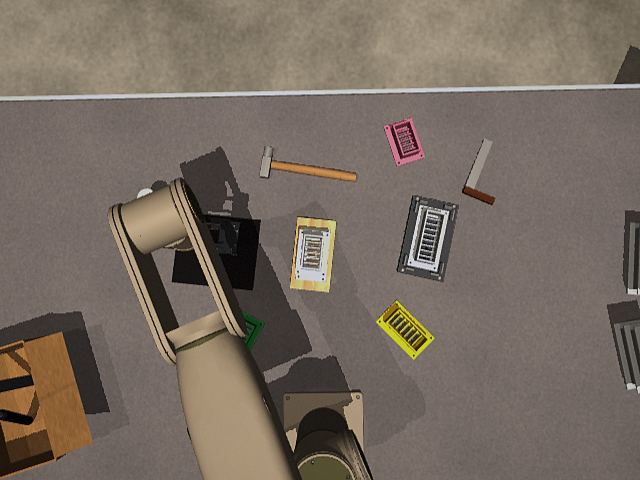

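The stack is rebuilt in the middle of the board (314,254), the large box is in the jig (430,237), and the arm is clear of everything.

```bash
python3 -c "
from plant import robot
print(robot.close_job())"
```

```text
the job is handed in; nothing more can be done
None
```

The job is handed in, with no verdict returned. The last top picture shows the large box within 1 mm of the jig's centre, the medium and small boxes stacked within 1 mm of the board's centre, and the arm clear of everything.

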